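# Find the loose bolt of the pump manifold and hold its cap open

### The arm

A 6-joint arm with a two-finger parallel gripper is mounted at the origin on the work surface. World frame = base frame: x ahead of the robot, y to its left, z up, the work surface at z = 0. Lengths are in m, angles in degrees, forces in N, time in s.
With the tool pointing down it reaches from about 0.25 to 0.725 m from the base axis. Payload 9.7 kg.
Tool frame: the origin (TCP) lies midway between the tips of the shut fingers; the grasp point (between the pads) lies 19 mm behind it; z points along the fingers, y is the line along which they close (so a half turn about z gives the same grasp; the last joint's range is limited). The gripper opens to 85 mm and grips with 20 to 120 N. Pads are 22 mm wide; open, the fingers measure 114 mm over their backs; the gripper's body (76 mm by 85 mm) begins 54 mm behind the grasp point. The pads swing forward as they close: fully open they stand 13 mm farther back than shut.
Start: joints at [-72.938, 4.979, 10.078, 95.1, 0, 90], TCP at [0.161, -0.526, 0.231] pointing down, gripper open.
Joint ranges: [-179.16, 179.16], [-48.56, 103.87], [-65.8, 70.77], [-126.05, 130.52], [-82.76, 87.17], [-180, 180]. Speed limits (degrees/s): [127.2, 127.2, 147.25, 180, 180, 180].

### API

Orientations are given as [roll, pitch, yaw] about the fixed x, y, z axes, in that order (R = Rz(yaw) Ry(pitch) Rx(roll)).
In Python, from workcell import bot gives the robot as it stands. The module is installed in compiled form; this text tells all that it offers.
- The arm moves only by the tool send_rows, never from a script. Its argument "moves" is one flat list of numbers, 7 for each row, row after row: the shift along the world's x, y, z normalised to -1 to 1, where 1 is 0.025 m, then the turn, a rotation vector about the world's x, y, z normalised to -1 to 1, where 1 is 0.15 rad, then the closure, from -1 (fully open) to 1 (shut), so that 0 is half open. A call has 1 to 8 rows; each row shifts and turns the commanded pose from where the row before left it; what a row does not reach is not made up. A row lasts 1/8 s, in which the tool goes at most 62.5 mm and 10.7 degrees, less where a joint would pass 70% of its speed; a pose out of reach is approached as far as the arm can. A call with a number of a shift or a turn outside -1 to 1 is refused whole. A call with a gripper value outside its range is refused whole. The fingers move at their own pace and stop on an object; "squeeze" is the grip in N (left out, the last holds). Time passes only in rows, so rows that do not move let the fingers close. It gives the time, the measured TCP pose, the force, the opening and the grip force at its end, in the units of the state.
- bot.get_obs(): the state, without advancing time (a new reading comes with each control period).
- bot.camera(name): name is "side" or "top" or "wrist"; returns a dict with "color" (480x640x3 uint8, red, green, blue), "camera_matrix" (3x3 intrinsics, pixels), "R" (3x3) and "t" (3): a world point X has camera coordinates R X + t. Camera axes: x right, y down, z forward; pixel columns grow to the right and rows downward; lengths in m; the calibration is good to about 2 mm. A picture is of the moment at which its call begins. There is no depth.
- bot.job_done(): hands the job in; it is judged then, once.
Trained networks look in the newest picture that a camera, given by its name, has taken for a name from the list of things; names that differ only in an ending like _2 or _b are one class to them, and where a whole thing is asked for, a point or a joint stands for the part that bears it (a point fixed in the world has none). Each returns a list of dicts, best first, with "p" (0 to 1); they miss things now and then, are a little off and sometimes report something else, mostly with a low value. They report only what shows in the picture. A call takes as long as a camera call. They do not tell look-alikes from the thing itself.
- bot.boxes_of(camera, query): "extent" ([left, top, right, bottom] in pixels, round what is visible of it).
- bot.trace(camera, query): "region" (480x640 bool, what is visible of it) and "extent" ([left, top, right, bottom] in pixels, round what is visible of it).
- bot.landmark_of(camera, query): "pixel" ([column, row] in pixels: a listed point, or the origin of a listed thing).
The state is a dict: "time": time; "q": joint angles; "qd": joint speeds; "joint_efforts": joint torques, N m; "ee_pos": TCP position; "tcp_rot": TCP orientation; "wrist_force": force on the tool from outside, world axes, zero at the start; "torque": the same for the moment, N m; "opening": finger opening in m; "grasp_force": force on a finger pad.
Only numpy, scipy, OpenCV 4.12 (cv2) and the standard library are available. Lean on these libraries where they do the work, as an engineer would, in place of code of your own. Each camera call takes 0.05 s, during which the arm holds its last target. There are 200 camera calls.

### The job

Check the chromatography pump's manifold on the bench. First lay the straightedge flat on the bench with a long edge flush along the middle of the manifold's front face, to check that the base has not bowed, and let go of it there; then tap the bolt heads lightly with the gripper to find the one that is loose (it sinks and stays down) and lift the hinged cap of that bolt alone by its tongue, at least half-way to upright. Finish while holding that cap up, so that the bolt can be tightened, with the straightedge still flush and everything else left where it was.

Things in the scene. Friction and masses are not known exactly. Their poses are not given: they have to be found in the camera images.
- manifold: the pump manifold, fixed to the bench: grey base flange 150 (own x) x 290 (own y) x 20 mm high with a vertical front face at own x = -75 mm; on its rear part (own x -12 to +77 mm) a steel body up to 50 mm high, with three stations in a row at own y = +95 (left), 0 (middle) and -95 mm (right). Origin: centre of the underside, own x points away from the robot (yaw within 0.25 rad of straight ahead), own y to the left.
- straightedge: the aluminium straightedge: flat bar 60 (own x) x 200 (own y, its long straight edges) x 10 mm thick, lying flat, about 0.35 kg (0.25 to 0.45), with an upright grey grip block on its middle, 26 (own x) x 20 (own y) mm, from 10 to 46 mm above the underside. Either long edge may be used. Origin: centre of the underside; when flush its origin lies 105 mm in front of the manifold's origin.
- head_left (a point): centre of the top of the left bolt's head: plain steel head 20 mm in diameter, standing 14 mm proud of the cap that surrounds it; top 73 mm above the bench before it is tapped, at own x = +20 mm of the manifold
- bolt_left (a joint): how far the left bolt has sunk (m): 0 to 0.006. All three look alike at the start (0). The loose one yields to a push of about 4 N, sinks 6 mm and stays down; a tight one gives no more than about 1.5 mm; a blow over 60 N counts as hard
- tab_left (a point): the place to take the left cap: on the tongue of its cap (14 mm wide along own y, 8 mm thick, reaching 16 mm farther towards the robot and 31 mm back to the cap's plate), 56 mm above the bench when shut, 36 mm of free space between it and the base flange beneath; it lies 105 mm in front of the cap's hinge line, which runs along the manifold's own y at own x = +62 mm, 56 mm above the bench
- cap_left (a joint): opening of the left cap (rad): 0 shut and level, growing as the tongue swings up and back, stop at 1.35; aluminium plate 72 x 46 x 6 mm with an opening 36 x 30 mm round the bolt head, 0.12 kg; falls shut by itself when let go
- head_middle (a point): centre of the top of the middle bolt's head: plain steel head 20 mm in diameter, standing 14 mm proud of the cap that surrounds it; top 73 mm above the bench before it is tapped, at own x = +20 mm of the manifold
- bolt_middle (a joint): how far the middle bolt has sunk (m): 0 to 0.006. All three look alike at the start (0). The loose one yields to a push of about 4 N, sinks 6 mm and stays down; a tight one gives no more than about 1.5 mm; a blow over 60 N counts as hard
- tab_middle (a point): the place to take the middle cap: on the tongue of its cap (14 mm wide along own y, 8 mm thick, reaching 16 mm farther towards the robot and 31 mm back to the cap's plate), 56 mm above the bench when shut, 36 mm of free space between it and the base flange beneath; it lies 105 mm in front of the cap's hinge line, which runs along the manifold's own y at own x = +62 mm, 56 mm above the bench
- cap_middle (a joint): opening of the middle cap (rad): 0 shut and level, growing as the tongue swings up and back, stop at 1.35; aluminium plate 72 x 46 x 6 mm with an opening 36 x 30 mm round the bolt head, 0.12 kg; falls shut by itself when let go
- head_right (a point): centre of the top of the right bolt's head: plain steel head 20 mm in diameter, standing 14 mm proud of the cap that surrounds it; top 73 mm above the bench before it is tapped, at own x = +20 mm of the manifold
- bolt_right (a joint): how far the right bolt has sunk (m): 0 to 0.006. All three look alike at the start (0). The loose one yields to a push of about 4 N, sinks 6 mm and stays down; a tight one gives no more than about 1.5 mm; a blow over 60 N counts as hard
- tab_right (a point): the place to take the right cap: on the tongue of its cap (14 mm wide along own y, 8 mm thick, reaching 16 mm farther towards the robot and 31 mm back to the cap's plate), 56 mm above the bench when shut, 36 mm of free space between it and the base flange beneath; it lies 105 mm in front of the cap's hinge line, which runs along the manifold's own y at own x = +62 mm, 56 mm above the bench
- cap_right (a joint): opening of the right cap (rad): 0 shut and level, growing as the tongue swings up and back, stop at 1.35; aluminium plate 72 x 46 x 6 mm with an opening 36 x 30 mm round the bolt head, 0.12 kg; falls shut by itself when let go
- wrench: bystander: steel wrench 150 mm long lying right of the manifold
- tray: bystander: open grey parts tray 110 x 150 x 30 mm on the right
- union: bystander: brass tube union, an upright cylinder 22 mm across, 24 mm high, in front and right
Things that resemble listed ones, but are neither listed nor needed, are in the scene too. Leave any blue or pink look-alike of the straightedge alone.

How it is judged (in metres and radians):
On the way, in this order (a step that is already met when the one before it is completed fails the run):
1. the straightedge lies flat and flush along the middle of the manifold's front face, let go (x of straightedge in the frame of manifold between -0.1085 and -0.1025 m and y of straightedge in the frame of manifold between -0.05 and 0.05 m and angle between the y axis of straightedge and the y axis of manifold, either way round below 0.035 rad and height (world z) of straightedge below 0.003 m and angle between straightedge's own z axis and vertical below 0.03 rad and contact force between the fingers and straightedge below 0.1 N and linear speed of straightedge below 0.02 m/s), for 0.2 s.
2. the loose bolt has been tapped down (value of joint any of bolt_left, bolt_middle, bolt_right above 0.0045 m), for 0.1 s.
At the end, for the whole second after the job is handed in: straightedge flat on the bench, edge within 3 mm of and 0.035 rad of parallel to the manifold's front face, middle within 50 mm of the face's middle; the sunken bolt's cap held by the fingers, still, open over 0.65 rad (x of straightedge in the frame of manifold between -0.1085 and -0.1025 m and y of straightedge in the frame of manifold between -0.05 and 0.05 m and angle between the y axis of straightedge and the y axis of manifold, either way round below 0.035 rad and height (world z) of straightedge below 0.003 m and angle between straightedge's own z axis and vertical below 0.03 rad and ((value of joint bolt_left above 0.0045 m and value of joint cap_left above 0.65 rad and velocity of joint cap_left between -0.15 and 0.15 rad/s and contact force between the fingers and cap_left above 0.2 N) or (value of joint bolt_middle above 0.0045 m and value of joint cap_middle above 0.65 rad and velocity of joint cap_middle between -0.15 and 0.15 rad/s and contact force between the fingers and cap_middle above 0.2 N) or (value of joint bolt_right above 0.0045 m and value of joint cap_right above 0.65 rad and velocity of joint cap_right between -0.15 and 0.15 rad/s and contact force between the fingers and cap_right above 0.2 N))); the arm keeps its last pose, push and grip.
It fails at once if the cap of a bolt that has not been found loose is lifted ((value of joint cap_left above 0.12 rad and value of joint bolt_left below 0.003 m) or (value of joint cap_middle above 0.12 rad and value of joint bolt_middle below 0.003 m) or (value of joint cap_right above 0.12 rad and value of joint bolt_right below 0.003 m)).
It fails at once if a bolt is struck hard (over 60 N) (contact force between any of the arm, the fingers and bolt_left above 60 N or contact force between any of the arm, the fingers and bolt_middle above 60 N or contact force between any of the arm, the fingers and bolt_right above 60 N).
It fails at once if a bystander is moved more than 30 mm (distance of any of wrench, tray, union from where it was at the start of the episode above 0.03 m).
It also fails if it takes over 61 s, if anything falls off the work surface, if the arm or the gripper's body presses on something with over 40 N, if the wrist force passes 120 N, or if a joint passes its speed limit or range.

## Working session

There is one attempt and no reset: what is moved stays moved. The work goes in short steps, Python scripts to look and compute and a tool call to move; the robot and the scene stay as the last step left them, time stands still between calls to the robot, and variables do not carry over. Pictures are saved under pics/ and viewed, at most 10 in all, crops included, and the job is handed in when it is done.

Besides the shell and the picture viewer there is one more tool, called after "Call:" in YAML: its name, and indented under it one key for each argument. send_rows: Moves the arm, as the interface text tells. Its arguments: {"type":"object","properties":{"moves":{"type":"array"},"squeeze":{"type":"number"}},"required":["moves"]}

```bash
mkdir -p pics
cat > h.py <<'E'
import numpy as np, cv2
from workcell import bot
def cam(n,f=None):
    c=bot.camera(n)
    if f: cv2.imwrite('pics/'+f,c['color'][:,:,::-1])
    return c
def ray(c,px,z):
    K,R,t=map(np.array,(c['camera_matrix'],c['R'],c['t']))
    o=-R.T@t; d=R.T@np.linalg.inv(K)@np.array([px[0],px[1],1.])
    return o+d*(z-o[2])/d[2]
def proj(c,X):
    K,R,t=map(np.array,(c['camera_matrix'],c['R'],c['t']))
    p=K@(R@np.array(X)+t); return p[:2]/p[2]
E
python3 - <<'E'
from h import *
Z=dict(manifold=0,straightedge=0,head_left=.073,head_middle=.073,head_right=.073,tab_left=.056,tab_middle=.056,tab_right=.056,wrench=0,tray=0,union=0)
for n in("top","side"):
    c=cam(n,n+'1.png')
    for q in Z:
        for d in bot.landmark_of(n,q)[:4]:
            print(n,q,round(d['p'],2),np.round(d['pixel'],1),ray(c,d['pixel'],Z[q]).round(4))
o=bot.get_obs();print({k:np.round(v,3) for k,v in o.items()})
E
```

```text
top manifold 0.6 [381.8 219.3] [ 0.5863 -0.0713  0.    ]
top manifold 0.47 [415.2 233.2] [ 0.5447 -0.1643  0.    ]
top straightedge 0.75 [237.6 248.7] [0.5093 0.3395 0.    ]
top straightedge 0.69 [256.3 315.9] [0.3194 0.286  0.    ]
top straightedge 0.57 [132.7 259.8] [0.4826 0.639  0.    ]
top head_left 0.41 [344.8 206.5] [0.6106 0.0348 0.073 ]
top head_middle 0.4 [380.3 207.5] [ 0.606  -0.0617  0.073 ]
top head_right 0.41 [415.9 208.7] [ 0.6008 -0.158   0.073 ]
top tab_left 0.68 [349.2 234.8] [0.535 0.024 0.056]
top tab_middle 0.74 [383.9 234.1] [ 0.5352 -0.0708  0.056 ]
top tab_right 0.96 [416.7 235.3] [ 0.5303 -0.1599  0.056 ]
top wrench 0.85 [468.5 222.6] [ 0.5723 -0.3156  0.    ]
top tray 0.95 [518.4 273.3] [ 0.4265 -0.4463  0.    ]
top union 0.57 [461.9 272.5] [ 0.4313 -0.29    0.    ]
side manifold 0.7 [360.1 300. ] [ 0.5785 -0.0585 -0.    ]
side straightedge 0.9 [248.6 214.6] [0.321  0.3071 0.    ]
side straightedge 0.83 [317.5 205.6] [0.518  0.3431 0.    ]
side straightedge 0.7 [299.4 160.6] [0.4832 0.623  0.    ]
side head_left 0.66 [366.1 249.5] [0.6021 0.0334 0.073 ]
sid
[... 393 characters left out ...]
 0.5538 -0.3593  0.056 ]
side tray 0.63 [302.7 464.1] [ 0.4222 -0.4409  0.    ]
side union 0.44 [295.3 383. ] [ 0.4192 -0.2775 -0.    ]
side union 0.17 [315. 204.] [0.5116 0.3521 0.    ]
{'time': np.float64(1.2), 'q': array([-72.937,   4.981,  10.077,  95.097,  -0.   ,  90.   ]), 'qd': array([-0.073, -0.103,  0.029,  0.044,  0.064,  0.037]), 'joint_efforts': array([ 2.0000e-03, -5.2010e+01,  4.6486e+01,  2.0000e-03,  0.0000e+00,
       -0.0000e+00]), 'ee_pos': array([ 0.161, -0.526,  0.231]), 'tcp_rot': array([-179.999,    0.   ,   17.063]), 'wrist_force': array([-0.125, -0.018, -1.179]), 'torque': array([-0.011, -0.02 ,  0.002]), 'grasp_force': np.float64(0.0), 'opening': np.float64(0.085)}
```

View pics/top1.png

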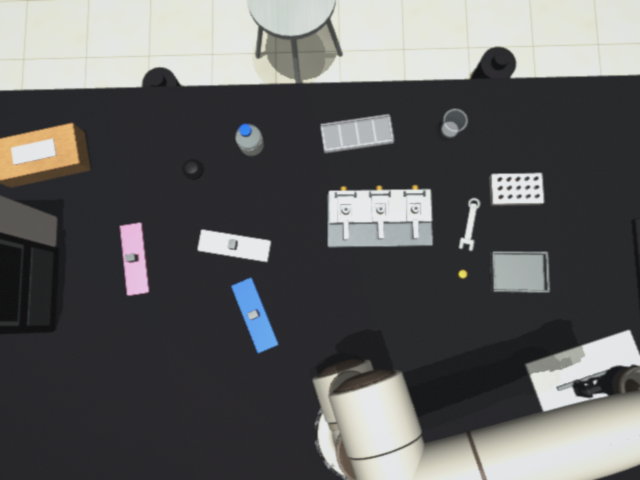

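View pics/side1.png

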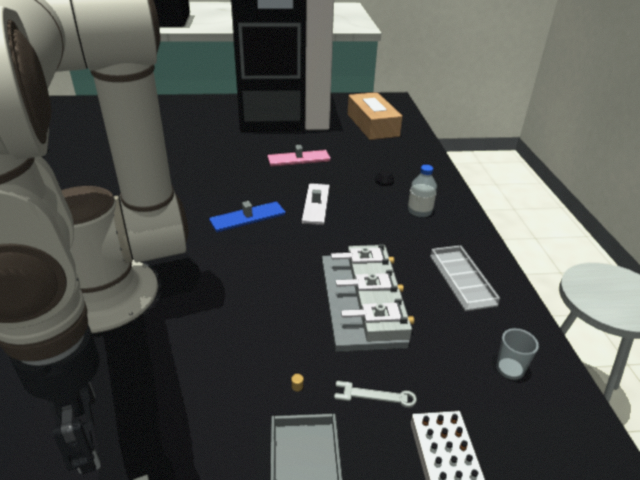

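Top view: the straightedge candidates are white (235,246), blue (254,315) and pink (134,259). The white/aluminium one fits, because blue and pink are excluded. The manifold is at (380,218), its three tongues point towards the robot, and the wrench, tray and union are to its right. I'll confirm with a crop and measure more precisely.

Run:
```python
from h import *
c=cam('top'); im=c['color']
crop=im[170:360,100:450]; cv2.imwrite('pics/crop1.png',cv2.resize(crop,None,fx=2.2,fy=2.2,interpolation=cv2.INTER_CUBIC)[:,:,::-1])
# straightedge
roi=np.zeros(im.shape[:2],np.uint8); roi[220:275,185:285]=1
m=((im.min(2)>130)&(roi>0)).astype(np.uint8)
ys,xs=np.nonzero(m)
P=np.array([ray(c,(x,y),.01)[:2] for x,y in zip(xs,ys)],np.float32)
(ctr,sz,a)=cv2.minAreaRect(P); print('SE',ctr,sz,a, P.mean(0))
# flange front: bottom edge of grey
ed=[]
g=im.astype(int).sum(2)
for x in range(333,428):
    col=g[236:256,x]; th=col[:5].mean()/2+g[254:258,x].mean()/2
    k=np.nonzero(col<th)[0]
    if len(k):
        k=k[0]; f=(col[k-1]-th)/(col[k-1]-col[k]); ed.append((x,236+k-1+f))
E=np.array([ray(c,p,.02)[:2] for p in ed]); 
E0=np.array([ray(c,p,0)[:2] for p in ed]); 
for e in(E,E0):
    k=np.polyfit(e[:,1],e[:,0],1); r=e[:,0]-np.polyval(k,e[:,1]); k=np.polyfit(e[abs(r)<.003,1],e[abs(r)<.003,0],1)
    print('front x=',k, 'yaw',-np.arctan(k[0]),r.std(),e[:,1].min(),e[:,1].max())
for x in (319,323,326,328,330): print(x,g[240,x],end=' ')
for x in (428,430,432,434,436): print(x,g[240,x],end=' ')
print(ray(c,(327.5,240),.02),ray(c,(432.5,240),.02))
```

```text
SE (0.5179014801979065, 0.34878289699554443) (0.20207223296165466, 0.06219014152884483) 79.72280883789062 [0.5178296  0.34861735]
front x= [0.00362631 0.50820777] yaw -0.0036262917103628205 0.0005116193516988135 -0.19278058388703653 0.06873711065646596
front x= [0.00362631 0.51083403] yaw -0.0036262917103630572 0.0005180718441192664 -0.19613827307217255 0.06867765664608158
319 128 323 126 326 141 328 499 330 559 428 532 430 533 432 354 434 129 436 128 [0.52681063 0.08379374 0.02      ] [ 0.5215985  -0.20860996  0.02      ]
```

View pics/crop1.png

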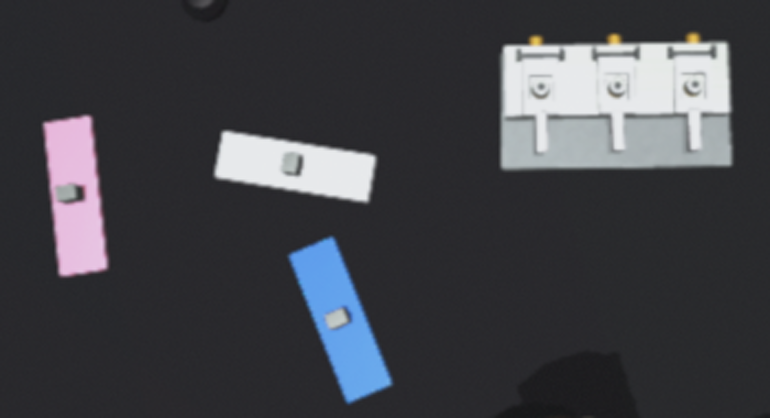

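The crop confirms the white bar with the grip block at (235,246). It measures 202 x 62 mm and is centred at (0.518, 0.349) with yaw −10.3°. The manifold origin is at about (0.583, −0.062) with yaw near 0. I'll go above the manifold for a close look on the way.

Call:
send_rows:
  moves: [0.6,1,0.15,0,0,-0.1,-1,0.6,1,0.15,0,0,-0.1,-1,0.6,1,0.15,0,0,-0.1,-1,0.6,1,0.15,0,0,-0.1,-1,0.6,1,0.15,0,0,-0.1,-1,0.6,1,0.15,0,0,-0.1,-1,0.6,1,0.15,0,0,-0.1,-1,0.6,1,0.15,0,0,-0.1,-1]
  squeeze: 40

```text
time: 2.25
ee_pos: [0.2817, -0.325, 0.2615]
tcp_rot: [180.0, -0.0, 10.1]
wrist_force: [1.1, -0.2, -0.2]
opening: 0.0853
grasp_force: 0.0
```

Call:
send_rows:
  moves: [0.6,1,0.15,0,0,-0.1,-1,0.6,1,0.15,0,0,-0.1,-1,0.6,1,0.15,0,0,-0.1,-1,0.6,1,0.15,0,0,-0.1,-1,0.6,1,0.15,0,0,-0.1,-1,0.6,1,0.15,0,0,-0.1,-1,0.6,1,0.15,0,0,-0.1,-1,0.6,1,0.15,0,0,-0.1,-1]

```text
time: 3.25
ee_pos: [0.4018, -0.1249, 0.2915]
tcp_rot: [180.0, -0.0, 3.3]
wrist_force: [0.8, 0.4, 0.5]
opening: 0.0854
grasp_force: 0.0
```

Call:
send_rows:
  moves: [0.65,0.9,0,0,0,-0.13,-1,0.65,0.9,0,0,0,-0.13,-1,0.65,0.9,0,0,0,-0.13,-1,0,0,0,0,0,0,-1]

```text
time: 3.75
ee_pos: [0.4507, -0.0572, 0.2909]
tcp_rot: [-180.0, 0.0, 0.1]
wrist_force: [-0.0, -0.6, -0.0]
opening: 0.0854
grasp_force: 0.0
```

Run:
```python
from h import *
c=cam('wrist','w1.png')
print(np.round(-np.array(c['R']).T@c['t'],3))
Z=dict(head_left=.073,head_middle=.073,head_right=.073,tab_left=.056,tab_middle=.056,tab_right=.056,manifold=0)
for q in Z:
    for d in bot.landmark_of('wrist',q)[:3]: print(q,round(d['p'],2),np.round(d['pixel'],1),ray(c,d['pixel'],Z[q]).round(4))
np.save('w1.npy',c,allow_pickle=True)
```

```text
[ 0.518 -0.056  0.432]
head_left 0.76 [223.2  44.2] [0.6025 0.0328 0.073 ]
head_middle 0.92 [325.9  50.4] [ 0.5974 -0.0631  0.073 ]
head_middle 0.28 [322.5 120.5] [ 0.5348 -0.0601  0.073 ]
head_right 0.82 [425.7  48.2] [ 0.5993 -0.1566  0.073 ]
tab_left 0.82 [230.8 120.8] [0.5353 0.0344 0.056 ]
tab_middle 0.65 [317.6 118.6] [ 0.5375 -0.0553  0.056 ]
tab_right 0.67 [414.7 120.4] [ 0.5358 -0.1556  0.056 ]
tab_right 0.62 [625.6 213.8] [ 0.4374 -0.3971  0.056 ]
manifold 0.75 [325.7  84.7] [ 0.5776 -0.0645  0.    ]
```

View pics/w1.png

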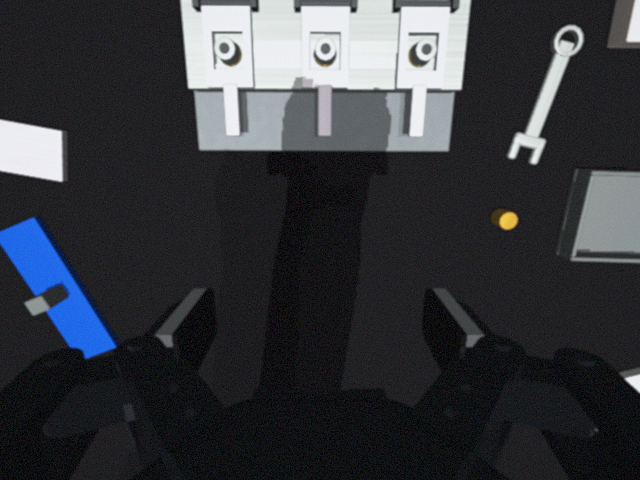

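The wrist view shows the three tongues at (231,121), (318,119) and (415,120), the heads near row 48 and the flange's front edge at row 151. The manifold origin is about (0.58, −0.062). Next I go above the straightedge.

Call:
send_rows:
  moves: [0.17,1,-0.3,0,0,-0.075,-1,0.17,1,-0.3,0,0,-0.075,-1,0.17,1,-0.3,0,0,-0.075,-1,0.17,1,-0.3,0,0,-0.075,-1,0.17,1,-0.3,0,0,-0.075,-1,0.17,1,-0.3,0,0,-0.075,-1,0.17,1,-0.3,0,0,-0.075,-1,0.17,1,-0.3,0,0,-0.075,-1]

```text
time: 5.15
ee_pos: [0.4858, 0.0422, 0.2308]
tcp_rot: [-175.7, 0.0, 2.5]
wrist_force: [-1.2, 0.1, 0.1]
opening: 0.0852
grasp_force: 0.0
```

Call:
send_rows:
  moves: [0.17,1,-0.3,0,0,-0.075,-1,0.17,1,-0.3,0,0,-0.075,-1,0.17,1,-0.3,0,0,-0.075,-1,0.17,1,-0.3,0,0,-0.075,-1,0.17,1,-0.3,0,0,-0.075,-1,0.17,1,-0.3,0,0,-0.075,-1,0.17,1,-0.3,0,0,-0.075,-1,0.17,1,-0.3,0,0,-0.075,-1]

```text
time: 6.15
ee_pos: [0.5308, 0.119, 0.171]
tcp_rot: [-170.4, 0.1, 7.7]
wrist_force: [0.1, 0.1, 0.1]
opening: 0.0856
grasp_force: 0.0
```

Call:
send_rows:
  moves: [0,0,0,0,0,0,-0.6,0,0,0,0,0,0,-0.6]

```text
time: 6.4
ee_pos: [0.5303, 0.1182, 0.1717]
tcp_rot: [-170.4, 0.1, 7.6]
wrist_force: [-0.5, -0.3, 0.7]
opening: 0.0683
grasp_force: 0.0
```

Run:
```python
from h import *
w=np.load('w1.npy',allow_pickle=True).item(); im=w['color'].astype(int).sum(2)
pts=[]
for x in list(range(205,265))+list(range(395,445)):
    col=im[138:165,x]; th=(col[:6].mean()+col[-6:].mean())/2; k=np.nonzero(col<th)[0][0]
    pts.append((x,138+k-1+(col[k-1]-th)/(col[k-1]-col[k])))
for z in(.02,0):
    e=np.array([ray(w,p,z) for p in pts]); k=np.polyfit(e[:,1],e[:,0],1); print(z,'slope',k[0],'front x at y=-.062',np.polyval(k,-.062),(e[:,0]-np.polyval(k,e[:,1])).std())
print('ends',ray(w,(199,151),.02),ray(w,(449,151),.02))
c=cam('wrist','w2.png'); im=c['color']
m=(im.min(2)>110).astype(np.uint8); 
n,l,s,ct=cv2.connectedComponentsWithStats(m); i=1+np.argmax(s[1:,4]); print(s[i])
ys,xs=np.nonzero(l==i); P=np.array([ray(c,(x,y),.01)[:2] for x,y in zip(xs,ys)],np.float32)
print(cv2.minAreaRect(P)); print([ (d['p'],ray(c,d['pixel'],0)) for d in bot.landmark_of('wrist','straightedge')])
```

```text
0.02 slope 0.004266257101149593 front x at y=-.062 0.5044331094179176 8.840728133123935e-05
0 slope 0.004266257101149286 front x at y=-.062 0.5037828620653753 9.269376424643189e-05
ends [0.50368686 0.08210106 0.02      ] [ 0.50385817 -0.20732199  0.02      ]
[  413    55   227   244 37060]
((0.5841503739356995, -0.02637263387441635), (0.2024785578250885, 0.16372263431549072), 89.79344177246094)
[(0.77, array([0.51206796, 0.34749301, 0.        ]))]
```

View pics/w2.png

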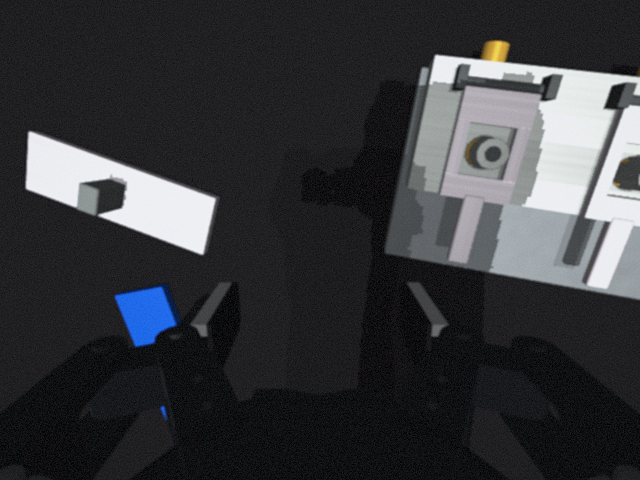

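The arm fell short and tilted: it is at y 0.118 with a roll error of about 10°. I'll check the joints before going on.

Run:
```python
from h import *
o=bot.get_obs();print({k:np.round(v,3) for k,v in o.items()})
```

```text
{'time': np.float64(6.5), 'q': array([  7.54 ,   3.017,   0.994,  88.053,   9.586, 179.943]), 'qd': array([-0.057, -0.165, -0.069, -0.12 ,  0.033, -0.048]), 'joint_efforts': array([ 1.3000e-01, -5.0000e+01,  4.6884e+01,  9.0000e-03,  5.4000e-01,
        0.0000e+00]), 'ee_pos': array([0.53 , 0.118, 0.172]), 'tcp_rot': array([-1.70413e+02,  6.60000e-02,  7.59600e+00]), 'wrist_force': array([ 0.621,  0.264, -0.066]), 'torque': array([-0.18 , -0.056, -0.011]), 'grasp_force': np.float64(0.0), 'opening': np.float64(0.068)}
```

Call:
send_rows:
  moves: [0,0.5,0,0,0,0,-0.6]

```text
time: 6.62
ee_pos: [0.5313, 0.1246, 0.172]
tcp_rot: [-170.1, 0.1, 8.1]
wrist_force: [0.8, 0.5, -0.1]
opening: 0.0686
grasp_force: 0.0
```

Run:
```python
from h import *
o=bot.get_obs();print({k:np.round(v,3) for k,v in o.items() if k in('q','qd','ee_pos','tcp_rot')})
```

```text
{'q': array([  8.072,   3.308,   1.28 ,  88.039,   9.858, 179.943]), 'qd': array([ 4.741,  2.617,  2.451, -0.233,  2.328, -0.106]), 'ee_pos': array([0.531, 0.125, 0.172]), 'tcp_rot': array([-1.70142e+02,  5.70000e-02,  8.12800e+00])}
```

Joint 6 reached its 180° limit, since q6 = q1 + 180 − yaw. I'll turn half a revolution the other way, which gives the same grasp with q6 near 0, and travel at the same time.

Call:
send_rows:
  moves: [0,0,0,-0.57,-0.08,0.7,-0.6,0,0.5,0,-0.57,-0.1,0.7,-0.6,0,0.5,0,0,0,1,-0.6,0,0.5,0,0,0,1,-0.6,0,0.5,0,0,0,1,-0.6,0,0.5,0,0,0,1,-0.6,0,0.5,0,0,0,1,-0.6,0,0.5,0,0,0,1,-0.6]

```text
time: 7.62
ee_pos: [0.5312, 0.2129, 0.1718]
tcp_rot: [180.0, 1.0, 72.0]
wrist_force: [-0.1, 0.3, 0.2]
opening: 0.0688
grasp_force: 0.0
```

Call:
send_rows:
  moves: [0,0.5,0,0,0,1,-0.6,0,0.5,0,0,0,1,-0.6,0,0.5,0,0,0,1,-0.6,0,0.5,0,0,0,1,-0.6,0,0.5,0,0,0,1,-0.6,0,0.5,0,0,0,1,-0.6,0,0.5,0,0,0,1,-0.6,0,0.5,0,0,0,1,-0.6]

```text
time: 8.62
ee_pos: [0.5311, 0.313, 0.1717]
tcp_rot: [180.0, 1.0, 140.7]
wrist_force: [0.6, -0.2, 0.7]
opening: 0.0685
grasp_force: 0.0
```

Run:
```python
from h import *
o=bot.get_obs();print({k:np.round(v,3) for k,v in o.items() if k in('time','q','ee_pos','tcp_rot')})
from scipy.spatial.transform import Rotation as R
a=R.from_euler('xyz',o['tcp_rot'],degrees=True); b=R.from_euler('xyz',[180,0,169.7],degrees=True)
print('turn units',(b*a.inv()).as_rotvec()/.15)
c=cam('wrist'); im=c['color']
m=(im.min(2)>110).astype(np.uint8)
n,l,s,ct=cv2.connectedComponentsWithStats(m)
for i in range(1,n):
    if s[i,4]<1500: continue
    ys,xs=np.nonzero(l==i); P=np.array([ray(c,(x,y),.01)[:2] for x,y in zip(xs,ys)],np.float32)
    print(s[i],cv2.minAreaRect(P))
print([ (d['p'],ray(c,d['pixel'],0)) for d in bot.landmark_of('wrist','straightedge')])
# block top centre
```

```text
{'time': np.float64(8.625), 'q': array([30.93 , 13.011, 12.522, 89.14 , -0.912, 70.198]), 'ee_pos': array([0.531, 0.313, 0.172]), 'tcp_rot': array([179.959,   0.984, 140.729])}
turn units [0.04413762 0.10704415 3.37079451]
[  225    76   236   179 16990] ((0.5143445134162903, 0.35061919689178467), (0.2013855278491974, 0.06432041525840759), 80.78253936767578)
[ 468  407   78   73 2992] ((0.8663599491119385, 0.2970324754714966), (0.04956458881497383, 0.13629668951034546), 86.74649047851562)
[  92  410   81   70 2818] ((0.6147795915603638, -0.0184381902217865), (0.05081064999103546, 0.12768018245697021), 12.649946212768555)
[(0.96, array([0.51752262, 0.35051465, 0.        ])), (0.86, array([0.31847046, 0.28779757, 0.        ]))]
```

Call:
send_rows:
  moves: [-0.15,0.36,-0.8,0.01,0.027,0.84,-0.6,-0.15,0.36,-0.8,0.01,0.027,0.84,-0.6,-0.15,0.36,-0.8,0.01,0.027,0.84,-0.6,-0.15,0.36,-0.8,0.01,0.027,0.84,-0.6,0,0,-0.75,0,0,0,-0.6,0,0,-0.75,0,0,0,-0.6,0,0,-0.75,0,0,0,-0.6,0,0,-0.75,0,0,0,-0.6]

```text
time: 9.72
ee_pos: [0.5163, 0.348, 0.0154]
tcp_rot: [-179.9, 0.0, 169.2]
wrist_force: [0.2, -0.1, -0.4]
opening: 0.0684
grasp_force: 0.0
```

Call:
send_rows:
  moves: [0,0,0,0,0,0,1,0,0,0,0,0,0,1,0,0,0,0,0,0,1,0,0,0,0,0,0,1]

```text
time: 10.22
ee_pos: [0.5167, 0.3487, 0.0176]
tcp_rot: [180.0, 0.1, 169.3]
wrist_force: [-0.2, -0.3, 3.7]
opening: 0.0196
grasp_force: 40.7
```

Call:
send_rows:
  moves: [0,0,0.8,0,0,0,1,-0.4,0,0.8,0,0,0,1,-0.4,0,0.8,0,0,0,1,-0.4,-0.8,0,0,0,0,1,-0.4,-1,0,0,0,0,1,-0.4,-1,0,0,0,0,1,-0.4,-1,0,0,0,0,1,0,-1,0,0,0,0.15,1]

```text
time: 11.22
ee_pos: [0.4552, 0.2277, 0.0779]
tcp_rot: [-180.0, 0.1, 170.7]
wrist_force: [0.7, 0.1, -2.1]
opening: 0.0194
grasp_force: 39.9
```

Call:
send_rows:
  moves: [0,-1,0,0,0,0.15,1,0,-1,0,0,0,0.15,1,0,-1,0,0,0,0.15,1,0,-1,0,0,0,0.15,1,0,-1,0,0,0,0.15,1,0,-1,0,0,0,0.15,1,0,-1,0,0,0,0.15,1,0,-1,0,0,0,0,1]

```text
time: 12.22
ee_pos: [0.4559, 0.0278, 0.0779]
tcp_rot: [-179.9, 0.1, 179.7]
wrist_force: [0.4, 0.3, -3.2]
opening: 0.0194
grasp_force: 39.9
```

Call:
send_rows:
  moves: [0,-0.9,0,0,0,0,1,0,-0.9,0,0,0,0,1,0,-0.9,0,0,0,0,1,0,-0.9,0,0,0,0,1,0,0,0,0,0,0,1]

```text
time: 12.85
ee_pos: [0.456, -0.0624, 0.0777]
tcp_rot: [-179.9, 0.1, 179.5]
wrist_force: [0.2, -0.0, -3.2]
opening: 0.0196
grasp_force: 40.0
```

Run:
```python
from h import *
o=bot.get_obs();print({k:np.round(v,3) for k,v in o.items() if k in('time','q','ee_pos','tcp_rot','wrist_force','opening')})
c=cam('wrist','w3.png'); np.save('w3.npy',c,allow_pickle=True)
```

```text
{'time': np.float64(12.85), 'q': array([-7.7510e+00, -7.6410e+00, -1.9287e+01,  7.8262e+01, -6.6000e-02,
       -7.2780e+00]), 'ee_pos': array([ 0.456, -0.062,  0.078]), 'tcp_rot': array([-1.79923e+02,  8.30000e-02,  1.79527e+02]), 'wrist_force': array([ 0.223, -0.044, -3.208]), 'opening': np.float64(0.02)}
```

View pics/w3.png

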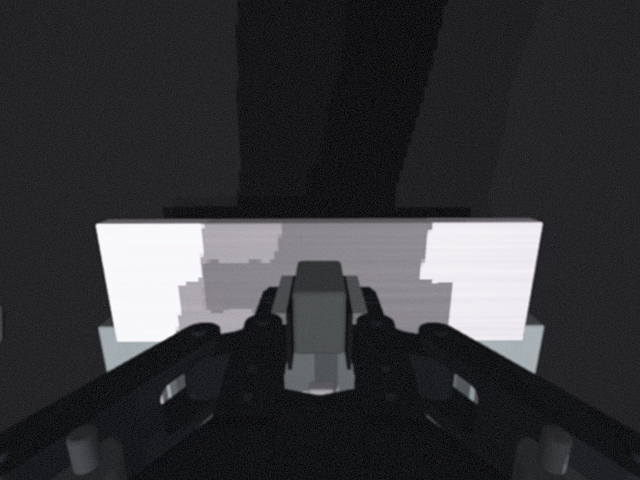

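The bar is held level and square at columns 98–541, rows 220–341, with the flange visible behind it at row 320 and beyond. I'll measure its edge angle and the front-edge offset.

Run:
```python
from h import *
c=np.load('w3.npy',allow_pickle=True).item(); g=c['color'].astype(int).sum(2)
def edge(xs,a,b):
    pts=[]
    for x in xs:
        d=np.abs(np.diff(g[a:b,x])); k=d.argmax(); w=d[max(0,k-2):k+3]; pts.append((x,a+.5+(w*np.arange(max(0,k-2),max(0,k-2)+len(w))).sum()/w.sum()))
    return pts
for nm,p in (('rear',edge(range(110,530,4),212,230)),('front',edge(list(range(125,165,2))+list(range(495,520,2)),333,350))):
    e=np.array([ray(c,q,.07) for q in p]); k=np.polyfit(e[:,1],e[:,0],1)
    print(nm,'slope',k[0],'x at -.062',np.polyval(k,-.062),(e[:,0]-np.polyval(k,e[:,1])).std())
print([ray(c,q,.07)[:2].round(4) for q in((98,222),(541,220),(117,340),(524,340))])
```

```text
rear slope 0.0008538254948594518 x at -.062 0.4229346031157239 0.0010303309126248048
front slope -0.0010663290631796735 x at -.062 0.4834248893508933 0.0010277734547895752
[array([ 0.4228, -0.1593]), array([0.4235, 0.0364]), array([ 0.482 , -0.1606]), array([0.4835, 0.0378])]
```

Call:
send_rows:
  moves: [0,0,-0.59,0,0,0,1,0,0,-0.59,0,0,0,1,0,0,-0.59,0,0,0,1,0,0,-0.59,0,0,0,1,0.35,0,0,0,0,0,1,0.35,0,0,0,0,0,1,0,0,0,0,0,0,1]

```text
time: 13.78
ee_pos: [0.4742, -0.0617, 0.0172]
tcp_rot: [-179.9, 0.0, 179.6]
wrist_force: [-0.2, -0.1, -2.2]
opening: 0.0195
grasp_force: 42.2
```

Call:
send_rows:
  moves: [0.06,0,0,0,0,0,1,0.06,0,0,0,0,0,1]

```text
time: 14.02
ee_pos: [0.4766, -0.0617, 0.0175]
tcp_rot: [-179.9, 0.0, 179.6]
wrist_force: [0.1, 0.7, -2.3]
opening: 0.0195
grasp_force: 42.2
```

Call:
send_rows:
  moves: [0.04,0,0,0,0,0,1,0,0,0,0,0,0,1]

```text
time: 14.28
ee_pos: [0.4771, -0.0618, 0.0174]
tcp_rot: [-179.9, -0.1, 179.6]
wrist_force: [-4.2, 0.1, -0.1]
opening: 0.0193
grasp_force: 42.5
```

Contact at TCP x = 0.477. I'll give it one more small push to seat it, then release.

Call:
send_rows:
  moves: [0.03,0,0,0,0,0,1,0,0,0,0,0,0,1]
  squeeze: 30

```text
time: 14.52
ee_pos: [0.4771, -0.0617, 0.0174]
tcp_rot: [-179.9, -0.1, 179.6]
wrist_force: [-9.3, -0.6, 1.5]
opening: 0.0192
grasp_force: 42.8
```

Call:
send_rows:
  moves: [0,0,0,0,0,0,0,0,0,0,0,0,0,-0.2,0,0,0,0,0,0,-0.2]

```text
time: 14.9
ee_pos: [0.4788, -0.0618, 0.0178]
tcp_rot: [-179.9, 0.1, 179.6]
wrist_force: [-0.3, -0.9, 0.5]
opening: 0.0513
grasp_force: 0.0
```

Call:
send_rows:
  moves: [-0.2,0,0,0,0,0,-0.2,0,0,0.8,0,0,0,-0.2,0,0,1,0,0,0,-0.2,0,0,1,0,0,0,-0.2,0,0,1,0,0,0,-0.2,-0.4,0,1,0,0,0,-0.2,-0.4,0,1,0,0,0,0.2,0,0,0,0,0,0,1]

```text
time: 15.9
ee_pos: [0.4538, -0.0619, 0.1644]
tcp_rot: [-179.9, 0.2, 179.6]
wrist_force: [1.4, 0.0, -0.9]
opening: 0.017
grasp_force: 0.0
```

Run:
```python
from h import *
o=bot.get_obs();print({k:np.round(v,3) for k,v in o.items() if k in('time','q','ee_pos','tcp_rot','wrist_force','opening')})
c=cam('wrist','w4.png'); np.save('w4.npy',c,allow_pickle=True)
print(bot.landmark_of('wrist','straightedge'))
cam('side','s4.png')
```

```text
{'time': np.float64(15.9), 'q': array([-7.7280e+00, -8.6710e+00, -1.0625e+01,  8.7827e+01, -6.1000e-02,
       -7.3390e+00]), 'ee_pos': array([ 0.454, -0.062,  0.164]), 'tcp_rot': array([-179.912,    0.209,  179.611]), 'wrist_force': array([ 1.426,  0.039, -0.858]), 'opening': np.float64(0.017)}
[{'pixel': [320.2, 240.9], 'p': 0.84}]
```

View pics/w4.png

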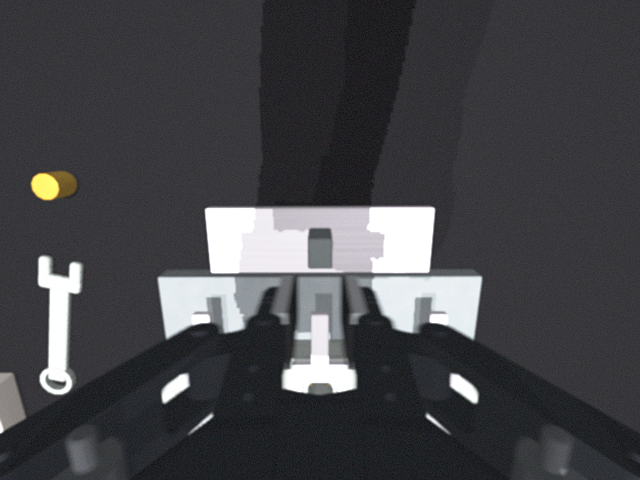

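The straightedge is let go and flush: its edge at row 273 sits against the flange, and both are centred at column 320. Next I tap the middle head at (0.5995, −0.062) with shut fingers.

Call:
send_rows:
  moves: [0.97,0,0,0,0,0,1,0.97,0,0,0,0,0,1,0.97,0,0,0,0,0,1,0.97,0,0,0,0,0,1,0.97,0,-0.8,0,0,0,1,0.97,0,-0.8,0,0,0,1,0,0,-0.8,0,0,0,1,0,0,-0.8,0,0,0,1]

```text
time: 17.05
ee_pos: [0.5986, -0.0616, 0.0799]
tcp_rot: [-180.0, -0.1, 179.6]
wrist_force: [0.3, 0.1, 0.2]
opening: -0.0002
grasp_force: 0.0
```

Call:
send_rows:
  moves: [0,0,-0.16,0,0,0,1,0,0,-0.16,0,0,0,1,0,0,-0.08,0,0,0,1,0,0,-0.08,0,0,0,1,0,0,0,0,0,0,1]

```text
time: 17.68
ee_pos: [0.5992, -0.0618, 0.0728]
tcp_rot: [-179.9, 0.1, 179.6]
wrist_force: [-4.4, 1.5, 10.1]
opening: -0.0
grasp_force: 5.3
```

The middle bolt held at 0.0728 under 10 N, so it is tight. On to the left one.

Call:
send_rows:
  moves: [0,0,0.8,0,0,0,1,0,0.95,0.4,0,0,0,1,0,0.95,0,0,0,0,1,0,0.95,0,0,0,0,1,0,0.95,0,0,0,0,1,0,0,-0.4,0,0,0,1,0,0,-0.3,0,0,0,1]

```text
time: 18.55
ee_pos: [0.5989, 0.0329, 0.0825]
tcp_rot: [-179.9, 0.0, 179.6]
wrist_force: [-0.2, -0.0, 0.0]
opening: -0.0001
grasp_force: 0.0
```

Call:
send_rows:
  moves: [0,0,-0.16,0,0,0,1,0,0,-0.16,0,0,0,1,0,0,-0.08,0,0,0,1,0,0,-0.08,0,0,0,1,0,0,0,0,0,0,1]

```text
time: 19.18
ee_pos: [0.5989, 0.0328, 0.0727]
tcp_rot: [-179.9, 0.1, 179.6]
wrist_force: [-5.0, -1.9, 11.2]
opening: 0.0001
grasp_force: 5.5
```

The left bolt is also tight (0.0727 at 11 N). On to the right one.

Call:
send_rows:
  moves: [0,0,0.8,0,0,0,1,0,-0.95,0.4,0,0,0,1,0,-0.95,0,0,0,0,1,0,-0.95,0,0,0,0,1,0,-0.95,0,0,0,0,1,0,-0.95,0,0,0,0,1,0,-0.95,0,0,0,0,1,0,-0.95,0,0,0,0,1]

```text
time: 20.18
ee_pos: [0.599, -0.1339, 0.1012]
tcp_rot: [-179.9, 0.0, 179.6]
wrist_force: [0.3, 0.4, -0.3]
opening: 0.0003
grasp_force: 0.0
```

Call:
send_rows:
  moves: [0,-0.95,0,0,0,0,1,0,0,-0.4,0,0,0,1,0,0,-0.3,0,0,0,1,0,0,-0.16,0,0,0,1,0,0,-0.16,0,0,0,1,0,0,-0.08,0,0,0,1,0,0,-0.08,0,0,0,1,0,0,0,0,0,0,1]

```text
time: 21.18
ee_pos: [0.599, -0.1567, 0.0717]
tcp_rot: [-179.9, 0.0, 179.6]
wrist_force: [0.3, -0.6, 0.6]
opening: 0.0
grasp_force: 0.0
```

Call:
send_rows:
  moves: [0,0,-0.08,0,0,0,1,0,0,-0.08,0,0,0,1,0,0,-0.08,0,0,0,1,0,0,0,0,0,0,1]

```text
time: 21.68
ee_pos: [0.5991, -0.1568, 0.067]
tcp_rot: [-179.9, 0.1, 179.6]
wrist_force: [-4.2, 1.4, 11.5]
opening: -0.0003
grasp_force: 5.8
```

Call:
send_rows:
  moves: [0,0,-0.06,0,0,0,1,0,0,0,0,0,0,1]

```text
time: 21.92
ee_pos: [0.5992, -0.1568, 0.0669]
tcp_rot: [-179.9, 0.2, 179.6]
wrist_force: [-8.5, 3.0, 20.8]
opening: -0.0001
grasp_force: 10.4
```

The right bolt sank 6 mm and bottomed at 0.0669, so it is the loose one. I'll back off and straddle its tongue at (0.5365, −0.157, 0.056).

Call:
send_rows:
  moves: [0,0,0.9,0,0,0,1,0,0,0.9,0,0,0,1,-0.6,0,0,0,0,0,-0.1,-0.6,0,0,0,0,0,-0.1,-0.6,0,0,0,0,0,-0.1,-0.7,0,0,0,0,0,-0.1,0,0,0,0,0,0,-0.1]

```text
time: 22.8
ee_pos: [0.5358, -0.1569, 0.109]
tcp_rot: [-179.9, 0.0, 179.6]
wrist_force: [0.7, 0.3, 0.4]
opening: 0.047
grasp_force: 0.0
```

Run:
```python
from h import *
c=cam('wrist','w5.png')
for q,z in (('tab_right',.056),('head_right',.067),('straightedge',0)):
    for d in bot.landmark_of('wrist',q)[:3]: print(q,round(d['p'],2),np.round(d['pixel']),ray(c,d['pixel'],z).round(4))
```

```text
tab_right 0.65 [314. 259.] [ 0.5366 -0.1593  0.056 ]
head_right 0.92 [319. 360.] [ 0.598  -0.1566  0.067 ]
straightedge 0.61 [455. 149.] [ 0.4753 -0.0607  0.    ]
straightedge 0.35 [109. 273.] [ 0.5669 -0.3192  0.    ]
```

View pics/w5.png

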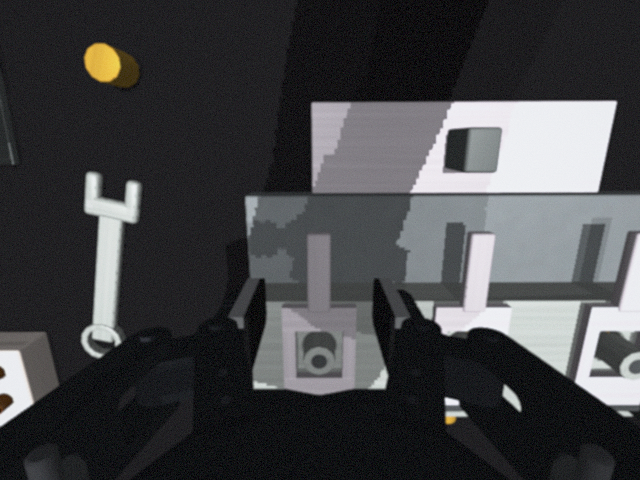

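The tongue at (318,265) lies midway between the fingers, the straightedge is flush at row 193, and the bystanders are untouched. I'll descend and grip.

Call:
send_rows:
  moves: [0,0,-0.72,0,0,0,-0.1,0,0,-0.72,0,0,0,-0.1,0,0,-0.72,0,0,0,-0.1,0,0,-0.72,0,0,0,-0.1,0,0,0,0,0,0,1,0,0,0,0,0,0,1,0,0,0,0,0,0,1]
  squeeze: 30

```text
time: 23.88
ee_pos: [0.5365, -0.1572, 0.0377]
tcp_rot: [-179.9, 0.0, 179.6]
wrist_force: [-2.5, -1.8, -1.2]
opening: 0.0131
grasp_force: 33.0
```

Call:
send_rows:
  moves: [0.02,0,0.31,0,0,0,1,0.03,0,0.31,0,0,0,1,0.07,0,0.31,0,0,0,1,0.07,0,0.31,0,0,0,1]

```text
time: 24.38
ee_pos: [0.5417, -0.1572, 0.0691]
tcp_rot: [-179.9, 0.1, 179.6]
wrist_force: [3.5, -5.9, -5.2]
opening: 0.0131
grasp_force: 32.7
```

Call:
send_rows:
  moves: [0.12,0,0.29,0,0,0,1,0.12,0,0.29,0,0,0,1,0.16,0,0.27,0,0,0,1,0.16,0,0.27,0,0,0,1,0.2,0,0.25,0,0,0,1,0.2,0,0.25,0,0,0,1,0,0,0,0,0,0,1]

```text
time: 25.25
ee_pos: [0.5658, -0.1573, 0.1095]
tcp_rot: [-179.9, 0.1, 179.6]
wrist_force: [1.4, -6.7, -2.2]
opening: 0.0132
grasp_force: 34.6
```

Call:
send_rows:
  moves: [0.21,0,0.2,0,0,0,1,0.21,0,0.2,0,0,0,1,0,0,0,0,0,0,1,0,0,0,0,0,0,1]

```text
time: 25.75
ee_pos: [0.576, -0.1573, 0.1191]
tcp_rot: [-179.9, 0.1, 179.6]
wrist_force: [0.1, -6.9, -2.6]
opening: 0.0133
grasp_force: 35.1
```

Run:
```python
from h import *
c=cam('side'); im=c['color'][190:370,240:480]
w=cam('wrist')['color']
a=cv2.resize(im,(400,300),interpolation=cv2.INTER_CUBIC); b=cv2.resize(w,(400,300))
cv2.imwrite('pics/f.png',np.hstack([a,b])[:,:,::-1])
print([np.round(d['pixel']) for d in bot.landmark_of('wrist','straightedge')])
```

```text
[array([455.,  92.])]
```

View pics/f.png

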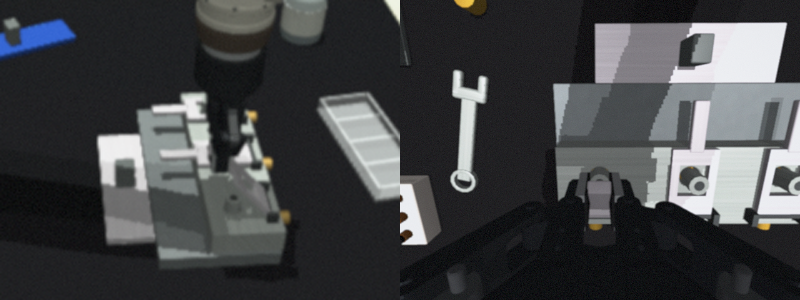

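The side view (235,185) shows the right cap held well up in the fingers, with the other two shut. The wrist view shows the straightedge flush at (690,82). I'm handing the job in.

```bash
python3 -c "
from h import *
print(bot.job_done())"
```

```text
the job is handed in; nothing more can be done
None
```

The job is handed in: the straightedge lies flush along the manifold's front face, the right bolt was the loose one (it sank 6 mm), and its cap is held up at about 0.88 rad, estimated from the gripper's travel; the hand-in returned no verdict.

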